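Run the soil tin under the fall cone and lock its carriage

ROBOT

A 6-joint arm with a two-finger parallel gripper is mounted at the origin on a cart in front of the work surface, level with it; the furniture and walls round the work are solid. World frame = base frame: x ahead of the robot, y to its left, z up, the work surface at z = 0. Lengths are in mm, angles in rad, forces in N, time in s.
With the tool pointing down it reaches from about 325 to 925 mm from the base axis. Payload 3.1 kg.
Tool frame: the origin (TCP) lies at the very end of the fingers, on their centre line; the grasp point (between the pads) lies 19 mm behind it; x points along the fingers, z is the direction in which the jaws open and shut, and the axes are right-handed (so a half turn about x gives the same grasp; the last joint's range is limited). The gripper opens to 85 mm and grips with 20 to 120 N. Pads are 22 mm wide; open, the fingers measure 114 mm over their backs; the gripper's body (76 mm by 85 mm) begins 54 mm behind the grasp point. The pads swing forward as they close: fully open they stand 13 mm farther back than shut.
Start: joints at [1.001, 0.217, 1.613, -0, 1.311, -0.112], TCP at [276.219, 560.662, 231.3] pointing down, gripper open.
Joint ranges: [-2.75, 2.75], [-0.78, 2.1], [0.31, 2.55], [-1.13, 4.27], [0.13, 2.63], [-2.58, 2.58]. Speed limits (rad/s): [2.79, 2.79, 3.14, 3.14, 3.14, 3.14].

INTERFACE

Orientations are given as a rotation vector (axis times angle).
In Python, from cell import sense, get_image, camera_model, workorder gives the robot as it stands. The module is installed in compiled form; this text tells all that it offers.
- The arm moves only by the shell command python3 -m pendant 'ROWS' [FORCE]. ROWS is JSON, a list of rows, each a list of 7 numbers: the shift along the tool's x, y, z in cm, then the turn, a rotation vector about the tool's x, y, z in degrees, then the opening, from -1 (shut) to 1 (fully open), so that 0 is half open. A call has 1 to 20 rows; each row shifts and turns the pose as measured when the row begins, along the tool's axes as they then stand; what a row does not reach is not made up. A row lasts 1/10 s, in which the tool goes at most 50 mm and 8.59 degrees, less where a joint would pass 70% of its speed; a pose out of reach is approached as far as the arm can. A call is refused whole if a number of a shift passes 5 or a number of a turn 8.59, either way. A call with a gripper value outside its range is refused whole. The fingers move at their own pace and stop on an object; FORCE is the grip in N (left out, the last holds). Time passes only in rows, so rows that do not move let the fingers close. It gives the time, the measured TCP pose, the force and the opening at its end, in the units of the state.
- sense(): the state, without advancing time (a new reading comes with each control period).
- get_image(name): name is "scene" or "side" or "wrist"; returns the picture (400x640x3 uint8, red, green, blue); there is no depth.
- camera_model(name): a dict with "K" (3x3 intrinsics, pixels), "rvec" (rotation vector, rad) and "tvec" (3), from world to camera coordinates, as OpenCV has them; the wrist camera has in their place "hand_eye" (4x4, takes a point from camera to tool coordinates, whose origin is the TCP and whose axes are the tool frame's). Camera axes: x right, y down, z forward; pixel columns grow to the right and rows downward; lengths in mm; the calibration is good to about 2 mm. The wrist camera is an equidistant fisheye: a pixel r from the principal point sees the ray r / f radians off the axis. A picture is of the moment at which its call begins: read the wrist's pose just before it. camera_model takes no time and is no camera call.
- workorder.close_job(): hands the job in, once; it reports no verdict.
The state is a dict: "clock": time; "q": joint angles; "qd": joint speeds; "joint_efforts": joint torques, N m; "position": TCP position; "orientation": TCP orientation; "contact_force": force on the tool from outside, world axes, zero at the start; "moment": the same for the moment, N m; "grip_width": opening from 0.0 (shut) to 1.0 (fully open).
Only numpy, scipy, OpenCV 4.12 (cv2) and the standard library are available. Lean on these libraries where they do the work, as an engineer would, in place of code of your own. Each camera call takes 0.05 s, during which the arm holds its last target. There are 200 camera calls.

TASK

Get the fall-cone penetrometer ready for a reading, using only pushes of the fingertips: swing the black-knobbed cam lever beside the carriage forward, round to its low point, to withdraw the lock bolt, push the cup carriage forward by its push plate until it is fully home under the cone, then swing the lever all the way back so that the bolt locks the carriage there. Leave the soil tin sitting in its nest, without lifting it out, keep clear of the cone and its dial gauge, and leave the other things on the bench where they are.

Things in the scene. Friction and masses are not known exactly. Their poses are not given: they have to be found in the camera images.
- penetrometer: Fall-cone penetrometer, fixed: grey base 340 x 120 mm, 20 mm high, with a cam bracket on its right side (y -58 to -158, x -108 to +18 mm). Origin: centre of the base at bench height; x forward along the carriage's travel (away from the robot), y left, z up. Column at x = +145 mm, cone at x = +75 mm. Two lever stop pins, 54 mm high, stand 50 mm from the cam pivot; guide strips are 38 mm high.
- cone_head: Head of the penetrometer: bracket, dial gauge, release button and steel cone; same origin and axes as the base. It overhangs the front of the base at x = +52 to +168, y = -49 to +31 mm, from 73 mm (cone tip) to 283 mm above the bench. Not to be touched.
- cup_carriage (a joint): Slide of the cup carriage in m: 0 = parked at the rear (as it starts), grows forward (+x of the penetrometer), 0.100 = fully home on its stop, tin under the cone. Needs about 3 N when free and stays where it is left. The bolt holds it (2 to 3 mm of play) until the cam has turned past about 1.3 rad, and can enter again only when the carriage is home (0.097 or more).
- push_plate (a point): Centre of the rear face (towards the robot) of the carriage's upright push plate: 80 mm wide (along y), 10 mm thick, from 34 to 80 mm above the bench; this point lies 58 mm above the bench, at x = -165 mm, y = 0 of the penetrometer when parked. Push it along +x of the penetrometer.
- cup_nest (a point): Centre of the nest for the tin on the carriage, on the carriage's top face (34 mm above the bench), 140 mm ahead of the push plate's rear face. A steel ring 76 mm across outside, 63.6 mm inside, 10 mm high stands round it.
- cam_lever (a joint): Angle of the cam and its lever in rad, counter-clockwise from above, about the upright pivot: 0 (start 0 to 0.1) = cam high, bolt in the notch, locked; lever points to the rear right, 150 degrees clockwise from the penetrometer's +x. 1.745 = cam at its low point, bolt withdrawn; lever 50 degrees clockwise from +x. Stops at both ends. Takes about 1.5 N at the knob, stays where left.
- lever_knob (a point): Middle of the upright black knob at the lever's end: 24 mm across, from 52 to 94 mm above the bench; this point lies 73 mm above the bench and 90 mm from the pivot. The lever is a flat bar 14 mm wide, 44 to 52 mm above the bench.
- cam_pivot (a point): Centre of the cam's pivot, on top of its hub, 59 mm above the bench. Round it lies the steel cam plate, 76 mm across, top 42 mm above the bench. It is at x = -45, y = -109 mm of the penetrometer.
- soil_tin: Loose round aluminium tin of soil in the carriage's nest, 60 mm across, 26 mm high. Origin: centre of its underside.
- spare_tin: Loose aluminium tin, 60 x 60 x 26 mm, near the left rear of the penetrometer. Bystander. Origin: centre of its underside.
- stopwatch: Loose black stopwatch, 97 x 91 x 18 mm. Bystander. Origin: centre of its underside.
- tape_roll: Loose roll of tape lying flat, 108 mm across, 24 mm high. Bystander. Origin: centre of its underside.
- crucible: Loose white porcelain crucible with lid, 45 mm across, 49 mm high, to the right of the penetrometer's front end. Bystander. Origin: centre of its underside.
Mind the look-alikes: they are no part of the job. What is shaped like the soil_tin but green or purple is not meant.

How it is judged:
By the outcome, as a careful person would: the job done as asked, in the order asked, and still so for the second after the job is handed in, with the robot touching nothing.
It also fails if it takes over 72 s, if anything falls off the work surface, if the arm or the gripper's body presses on something with over 40 N, if the wrist force passes 120 N, or if a joint passes its speed limit or range.

## Working session

There is one attempt and no reset: what is moved stays moved. The work goes in short steps, Python scripts to look and compute and a shell command to move; the robot and the scene stay as the last step left them, time stands still between calls to the robot, and variables do not carry over. Pictures are saved under pics/ and viewed, about 8 in all and at most 12, crops included, and the job is handed in when it is done.

```bash
mkdir -p pics
cat > h.py <<'E'
import numpy as np,cv2
from cell import sense,get_image,camera_model
from scipy.spatial.transform import Rotation as R
def shot(n,f,crop=None,s=1):
    im=get_image(n)[:,:,::-1]
    cv2.imwrite('pics/full_'+f,im)
    if crop: x,y,w,h=crop; im=im[y:y+h,x:x+w]
    cv2.imwrite('pics/'+f,cv2.resize(im,None,fx=s,fy=s,interpolation=cv2.INTER_CUBIC))
def onplane(n,uv,z):
    c=camera_model(n);K=np.array(c['K']);M=cv2.Rodrigues(np.array(c['rvec'],float))[0];t=np.array(c['tvec']).ravel()
    d=M.T@np.linalg.inv(K)@np.array([uv[0],uv[1],1.]);o=-M.T@t
    return o+d*(z-o[2])/d[2]
def proj(n,P):
    c=camera_model(n);return cv2.projectPoints(np.array(P,float).reshape(-1,1,3),np.array(c['rvec'],float),np.array(c['tvec'],float),np.array(c['K'],float),None)[0].reshape(-1,2)
E
python3 - <<'E'
from h import *
shot('scene','a.png',None,1.25);shot('side','b.png',None,1.25)
s=sense();print(s)
print(R.from_rotvec(s['orientation']).as_matrix().round(3))
for n in('scene','side'):
    c=camera_model(n);M=cv2.Rodrigues(np.array(c['rvec'],float))[0];print(n,(-M.T@np.array(c['tvec']).ravel()).round(),c['K'])
E
```

```text
{'clock': 0.1, 'q': array([ 1.00079804e+00,  2.17689337e-01,  1.61479509e+00, -3.08474482e-06,
        1.31131739e+00, -1.12180124e-01]), 'qd': array([ 0.00162215, -0.00174092, -0.00348153, -0.00225953,  0.00062008,
        0.00200409]), 'joint_efforts': array([-1.42533576e-03, -3.98076546e+01, -3.04969168e+01, -2.93889607e-04,
        4.25039543e-03,  3.33054390e-05]), 'position': array([275.80887998, 560.01847488, 230.08108884]), 'orientation': array([-0.86674498,  1.39370336,  0.8651838 ]), 'contact_force': array([-0.19214048, -0.30865101, -0.35277997]), 'moment': array([ 0.02099546, -0.01169865, -0.06867934]), 'grip_width': 1.0041273728586968}
[[-0.001 -0.897  0.442]
 [-0.002  0.442  0.897]
 [-1.     0.    -0.002]]
scene [ -70. -633.  866.] [[502.21655976   0.         318.01167655]
 [  0.         502.21655976 202.38511408]
 [  0.           0.           1.        ]]
side [ 410. -904.  795.] [[473.96519595   0.         322.95628186]
 [  0.         473.96519595 206.60025132]
 [  0.           0.           1.        ]]
```

View pics/a.png

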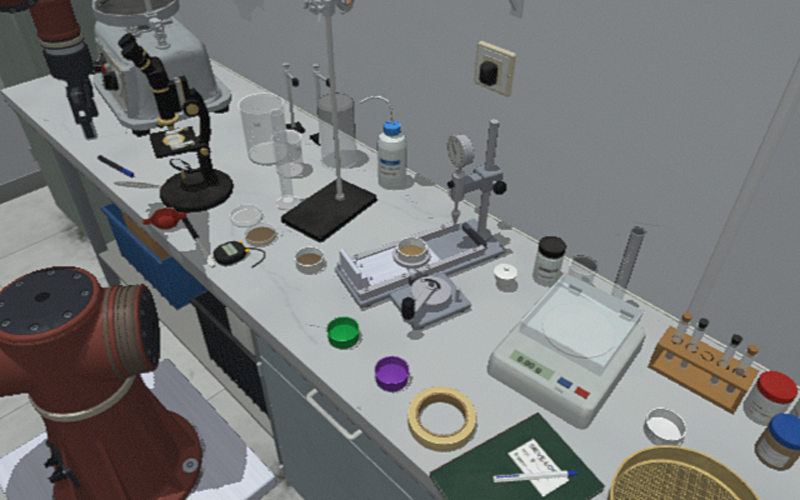

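View pics/b.png

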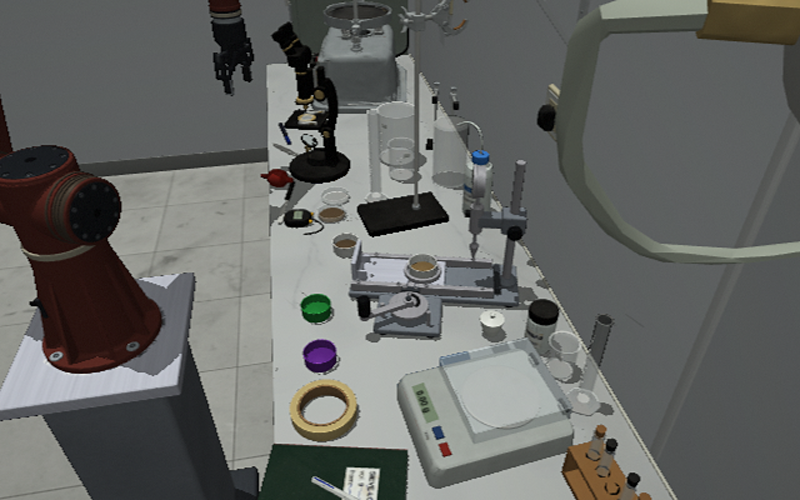

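The scene view shows the penetrometer at about (420,260) and the knob at (408,308). In the side view they are at about (430,280) and (364,307). I'll enlarge both.

Run:
```python
import cv2,numpy as np
a=cv2.imread('pics/full_a.png')[170:270,260:410];b=cv2.imread('pics/full_b.png')[185:275,275:425]
f=lambda i:cv2.resize(i,None,fx=5,fy=5,interpolation=cv2.INTER_CUBIC)
cv2.imwrite('pics/c.png',f(a));cv2.imwrite('pics/d.png',f(b))
```

```text
(no output)
```

View pics/c.png

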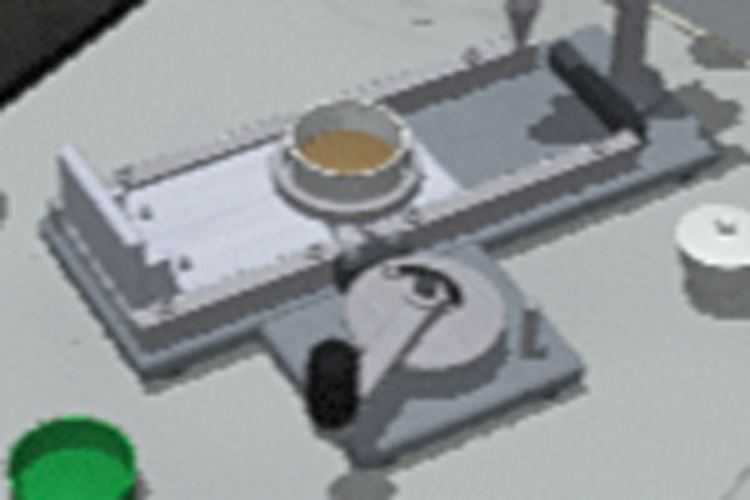

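View pics/d.png

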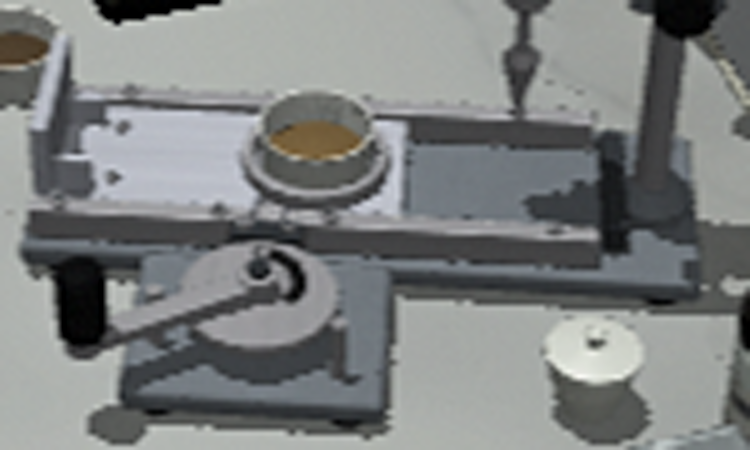

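```bash
cat > fit.py <<'E'
from h import *
from scipy.optimize import least_squares
S={(-45,-109,59):(428,286),(-170,-60,20):(145,358),(-170,60,20):(42,228),(170,-60,20):(722,150),(-25,0,60):(352,138)}
D={(-45,-109,59):(261,265),(-170,-60,20):(22,245),(170,-60,20):(697,285),(-25,0,60):(317,125)}
def W(p,P): 
    c,s=np.cos(p[2]),np.sin(p[2]);P=np.atleast_2d(np.array(P,float))
    return np.c_[p[0]+c*P[:,0]-s*P[:,1],p[1]+s*P[:,0]+c*P[:,1],P[:,2]]
px=lambda d,o:np.array(list(d.values()))/5+o
def res(p):
    return np.r_[(proj('scene',W(p,list(S)))-px(S,(260,170))).ravel(),(proj('side',W(p,list(D)))-px(D,(275,185))).ravel()]
r=least_squares(res,[600,0,0],x_scale=[100,100,1],loss='soft_l1');p=r.x
if __name__=='__main__':
    print(p,res(p).round(1))
    piv=W(p,[-45,-109,59])[0]
    for n,uv,o in(('scene',(332,384),(260,170)),('side',(80,300),(275,185))):
        k=onplane(n,np.array(uv)/5+o,73);d=k-piv;a=np.arctan2(d[1],d[0])-p[2]
        print(n,k.round(1),np.hypot(*d[:2]).round(1),'cam',(a+np.radians(150)).round(3))
    for nm,q in dict(pivot=(-45,-109,59),plate=(-165,0,58),nest=(-25,0,34),pr=(-165,-40,58),pl=(-165,40,58)).items(): print(nm,W(p,q).round(1))
    for th in(0,.05,.9,1.745):
        a=th-np.radians(150);print(th,W(p,(-45+90*np.cos(a),-109+90*np.sin(a),73)).round(1))
E
python3 fit.py
```

```text
[ 6.46675929e+02  8.97169478e+00 -2.79224343e-01] [ 0.2 -0.9 -0.3  1.5 -0.9 -2.8  1.9 -1.6 -0.4 -1.  -0.5  0.6 -1.   0.6
  1.6  0.3 -0.2  0.2]
scene [ 484.3 -107.3   73. ] 92.2 cam 0.018
side [ 486.7 -104.9   73. ] 89.3 cam -0.002
pivot [[573.4 -83.4  59. ]]
plate [[488.1  54.4  58. ]]
nest [[622.6  15.9  34. ]]
pr [[477.  16.  58.]]
pl [[499.1  92.9  58. ]]
0 [[ 486.1 -105.2   73. ]]
0.05 [[ 487.2 -109.5   73. ]]
0.9 [[ 536.2 -165.3   73. ]]
1.745 [[ 610.  -165.6   73. ]]
```

```bash
cat > go.py <<'E'
# go.py x y z a n : tool-frame rows from the measured pose (tool down, z axis at azimuth a deg)
import sys,json
from h import *
def cur():
    s=sense();M=R.from_rotvec(s['orientation']).as_matrix();return s,M
def rows(P,N,grip=-1):
    # P: list of (x,y,z,a)
    out=[]
    for A,B in zip(P[:-1],P[1:]):
        for i in range(N):
            a=np.radians(A[3]+(B[3]-A[3])*i/N);d=(np.array(B[:3])-A[:3])/N/10
            t=[-d[2],-d[0]*np.sin(a)+d[1]*np.cos(a),d[0]*np.cos(a)+d[1]*np.sin(a)]
            out.append([round(float(v),1) for v in t]+[round((A[3]-B[3])/N,1),0,0,grip])
    return out
if __name__=='__main__':
    s,M=cur();x,y,z,a=map(float,sys.argv[1:5]);n=int(sys.argv[5])
    a0=np.degrees(np.arctan2(M[1,2],M[0,2]));p=list(s['position'])+[a0]
    print(np.round(p,1),'tilt',M[2,2].round(4),M[2,1].round(4),'q6',s['q'][5].round(2),'F',s['contact_force'].round(1),'t',s['clock'])
    print(json.dumps(rows([p,(x,y,z,a)],n)))
E
python3 - <<'E'
from h import *
for nm,uv,z in(('standbase near corner',(324,238),0),('stand left',(283,222),0),('microscope',(197,195),0),('mic front',(160,190),0),('rod mid',(338,190),10)):
    print(nm,onplane('scene',np.array(uv)/1.25,z).round())
for n,uv,o in(('scene',(728,235),(260,170)),('side',(595,340),(275,185))): print('crucible',onplane(n,np.array(uv)/5+o,42).round())
E
python3 go.py 480 -55 160 -76 17
```

```text
standbase near corner [556. 216.   0.]
stand left [526. 322.   0.]
microscope [444. 545.   0.]
mic front [392. 623.   0.]
rod mid [685. 319.  10.]
crucible [ 714. -151.   42.]
crucible [ 720. -144.   42.]
[275.8 560.  230.1  63.8] tilt -0.0022 0.0002 q6 -0.11 F [-0.2 -0.3 -0.4] t 0.1
[[0.4, -2.7, -2.7, 8.2, 0, 0, -1], [0.4, -3.0, -2.3, 8.2, 0, 0, -1], [0.4, -3.3, -1.8, 8.2, 0, 0, -1], [0.4, -3.6, -1.3, 8.2, 0, 0, -1], [0.4, -3.7, -0.8, 8.2, 0, 0, -1], [0.4, -3.8, -0.3, 8.2, 0, 0, -1], [0.4, -3.8, 0.3, 8.2, 0, 0, -1], [0.4, -3.7, 0.8, 8.2, 0, 0, -1], [0.4, -3.6, 1.3, 8.2, 0, 0, -1], [0.4, -3.3, 1.8, 8.2, 0, 0, -1], [0.4, -3.1, 2.3, 8.2, 0, 0, -1], [0.4, -2.7, 2.7, 8.2, 0, 0, -1], [0.4, -2.3, 3.1, 8.2, 0, 0, -1], [0.4, -1.8, 3.3, 8.2, 0, 0, -1], [0.4, -1.3, 3.6, 8.2, 0, 0, -1], [0.4, -0.8, 3.7, 8.2, 0, 0, -1], [0.4, -0.3, 3.8, 8.2, 0, 0, -1]]
```

```bash
python3 -m pendant '[[0,-2.7,-2.7,8.2,0,0,-1],[0,-3,-2.3,8.2,0,0,-1],[0,-3.3,-1.8,8.2,0,0,-1],[0,-3.6,-1.3,8.2,0,0,-1],[0,-3.7,-0.8,8.2,0,0,-1],[0,-3.8,-0.3,8.2,0,0,-1],[0,-3.8,0.3,8.2,0,0,-1],[0,-3.7,0.8,8.2,0,0,-1],[0,-3.6,1.3,8.2,0,0,-1]]'; python3 go.py 478 -60 160 -76 9
```

```text
clock: 1.0
position: [377.5, 224.3, 225.0]
orientation: [0.166, 1.57, -0.176]
contact_force: [0.0, -0.8, 0.7]
grip_width: -0.001
[377.5 224.3 225.  -12.5] tilt -0.0052 -0.0075 q6 0.6 F [ 0.  -0.8  0.7] t 1.0
[[0.7, -2.8, 1.8, 7.1, 0, 0, -1], [0.7, -2.6, 2.1, 7.1, 0, 0, -1], [0.7, -2.3, 2.4, 7.1, 0, 0, -1], [0.7, -2.0, 2.7, 7.1, 0, 0, -1], [0.7, -1.7, 2.9, 7.1, 0, 0, -1], [0.7, -1.3, 3.1, 7.1, 0, 0, -1], [0.7, -0.9, 3.2, 7.1, 0, 0, -1], [0.7, -0.5, 3.3, 7.1, 0, 0, -1], [0.7, -0.1, 3.3, 7.1, 0, 0, -1]]
```

Tracks well. Next I move to above the approach point.

```bash
python3 -m pendant '[[0.6,-2.8,1.8,7.1,0,0,-1],[0.6,-2.6,2.1,7.1,0,0,-1],[0.6,-2.3,2.4,7.1,0,0,-1],[0.6,-2,2.7,7.1,0,0,-1],[0.6,-1.7,2.9,7.1,0,0,-1],[0.6,-1.3,3.1,7.1,0,0,-1],[0.6,-0.9,3.2,7.1,0,0,-1],[0.6,-0.5,3.3,7.1,0,0,-1],[0,0,0,0,0,0,-1]]'
python3 go.py 476 -62 60 -76 5
python3 - <<'E'
from h import *
shot('wrist','w1.png',None,1.2)
c=camera_model('wrist');print(c['K'],np.array(c['hand_eye']).round(2).tolist())
E
```

```text
clock: 1.9
position: [460.8, -44.4, 173.8]
orientation: [0.969, 1.344, -0.985]
contact_force: [0.1, 1.1, -0.6]
grip_width: 0.001
[460.8 -44.4 173.8 -72.1] tilt 0.0035 -0.0095 q6 1.02 F [ 0.1  1.1 -0.6] t 1.9
[[2.3, 0.2, 0.4, 0.8, 0, 0, -1], [2.3, 0.2, 0.4, 0.8, 0, 0, -1], [2.3, 0.2, 0.4, 0.8, 0, 0, -1], [2.3, 0.2, 0.4, 0.8, 0, 0, -1], [2.3, 0.2, 0.4, 0.8, 0, 0, -1]]
[[309.70691629   0.         317.45238391]
 [  0.         309.70691629 201.22085703]
 [  0.           0.           1.        ]] [[0.0, -0.31, 0.95, -143.3], [0.0, -0.95, -0.31, 80.47], [1.0, 0.0, -0.0, -0.27], [0.0, 0.0, 0.0, 1.0]]
```

View pics/w1.png

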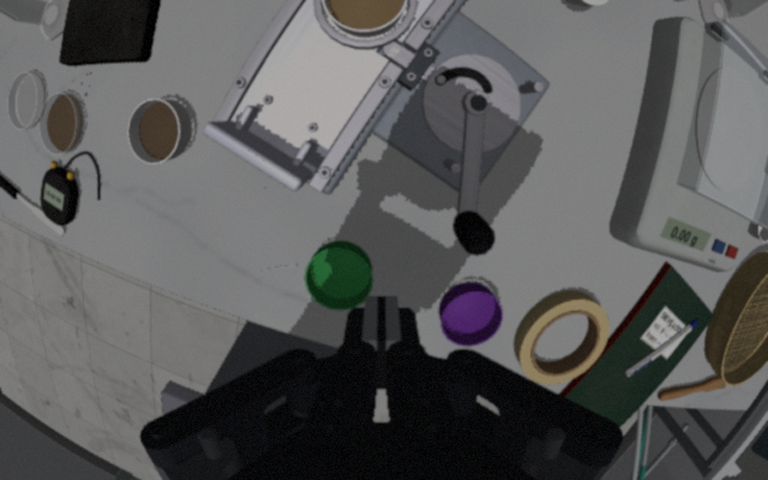

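The wrist view shows the pivot at (480,102), the knob at (475,233), and the rear top corners of the push plate at (207,130) and (300,188). I use these to refine the pose.

```bash
cat >> h.py <<'E'
def wray(uv,z,s):
    c=camera_model('wrist');K=np.array(c['K']);H=np.array(c['hand_eye'])
    d=np.array(uv,float)-K[:2,2];r=np.hypot(*d);th=r/K[0,0];v=np.r_[d/r*np.sin(th),np.cos(th)]
    M=R.from_rotvec(s['orientation']).as_matrix();o=M@H[:3,3]+s['position'];v=M@H[:3,:3]@v
    return o+v*(z-o[2])/v[2]
E
python3 - <<'E'
from h import *
from fit import W,p
s=sense()
for n,uv,z,q in(('pivot',(480,102),59,(-45,-109,59)),('knobmid',(475,233),73,None),('plateL',(207,130),80,(-165,40,80)),('plateR',(300,188),80,(-165,-40,80)),('tin',(365,8),60,None),('crucible',(585,2),49,None),('green',(338,262),26,None),('purple',(471,300),26,None)):
    print(n,wray(np.array(uv)/1.2,z,s).round(1),W(p,q).round(1) if q else '')
E
```

```text
pivot [573.  -78.1  59. ] [[573.4 -83.4  59. ]]
knobmid [ 485.6 -103.8   73. ] 
plateL [500.7  93.7  80. ] [[499.1  92.9  80. ]]
plateR [480.3  19.6  80. ] [[477.  16.  80.]]
tin [610.2  17.5  60. ] 
crucible [ 690.  -136.4   49. ] 
green [415.4 -19.2  26. ] 
purple [ 416.3 -142.2   26. ]
```

```bash
python3 -m pendant '[[2.3,0.2,0.4,0.8,0,0,-1],[2.3,0.2,0.4,0.8,0,0,-1],[2.3,0.2,0.4,0.8,0,0,-1],[2.2,0.2,0.4,0.8,0,0,-1],[2,0.2,0.4,0.8,0,0,-1],[0,0,0,0,0,0,-1]]'
python3 go.py 476 -64 62 -76 2
python3 - <<'E'
import json,numpy as np
from go import rows
piv=np.array([573,-81.5])
def P(th,gap,off=28):
    a=th-np.radians(150)-.279;k=piv+90*np.array([np.cos(a),np.sin(a)]);t=np.array([-np.sin(a),np.cos(a)])
    return (*(k-t*(off+gap)),62,np.degrees(a)+90)
for th in np.linspace(0,1.745,12): print(np.round(P(th,0),1))
for r in rows([P(t,0) for t in np.linspace(0,1.75,13)],1): print(json.dumps(r))
E
```

```text
clock: 2.55
position: [474.2, -53.9, 60.6]
orientation: [1.016, 1.324, -1.026]
contact_force: [-1.0, 1.0, -0.2]
grip_width: 0.001
[474.2 -53.9  60.6 -75.5] tilt -0.0007 -0.0078 q6 1.06 F [-1.   1.  -0.2] t 2.55
[[-0.1, -0.0, 0.5, 0.3, 0, 0, -1], [-0.1, -0.0, 0.5, 0.3, 0, 0, -1]]
[478.9 -76.1  62.  -76. ]
[479.2 -91.1  62.  -66.9]
[ 481.9 -105.8   62.   -57.8]
[ 486.9 -119.8   62.   -48.7]
[ 494.  -133.    62.   -39.6]
[ 503.2 -144.8   62.   -30.5]
[ 514.  -155.    62.   -21.5]
[ 526.4 -163.4   62.   -12.4]
[ 539.9 -169.8   62.    -3.3]
[ 554.3 -173.9   62.     5.8]
[ 569.1 -175.7   62.    14.9]
[ 584.  -175.1   62.    24. ]
[-0.0, -0.3, 1.3, -8.4, 0, 0, -1]
[-0.0, -0.3, 1.3, -8.4, 0, 0, -1]
[-0.0, -0.3, 1.3, -8.4, 0, 0, -1]
[-0.0, -0.3, 1.3, -8.4, 0, 0, -1]
[-0.0, -0.3, 1.3, -8.4, 0, 0, -1]
[-0.0, -0.3, 1.3, -8.4, 0, 0, -1]
[-0.0, -0.3, 1.3, -8.4, 0, 0, -1]
[-0.0, -0.3, 1.3, -8.4, 0, 0, -1]
[-0.0, -0.3, 1.3, -8.4, 0, 0, -1]
[-0.0, -0.3, 1.3, -8.4, 0, 0, -1]
[-0.0, -0.3, 1.3, -8.4, 0, 0, -1]
[-0.0, -0.3, 1.3, -8.4, 0, 0, -1]
```

```bash
python3 -m pendant '[[0,0,0.7,0,0,0,-1],[0,0,0.7,0,0,0,-1],[0,0,0.5,0,0,0,-1],[0,0,0.3,0,0,0,-1],[0,-0.15,0.7,-4.2,0,0,-1],[0,-0.15,0.7,-4.2,0,0,-1],[0,-0.15,0.7,-4.2,0,0,-1],[0,-0.15,0.7,-4.2,0,0,-1],[0,-0.15,0.7,-4.2,0,0,-1],[0,-0.15,0.7,-4.2,0,0,-1],[0,-0.15,0.7,-4.2,0,0,-1]]'
python3 go.py 514 -155 62 -21.5 8
```

```text
clock: 3.65
position: [493.2, -122.8, 65.9]
orientation: [0.613, 1.492, -0.609]
contact_force: [-0.8, 1.8, -1.0]
grip_width: 0.005
[ 493.2 -122.8   65.9  -44.7] tilt -0.009 -0.0015 q6 0.4 F [-0.8  1.8 -1. ] t 3.65
[[0.0, -0.1, 0.5, -2.9, 0, 0, -1], [0.0, -0.1, 0.5, -2.9, 0, 0, -1], [0.0, -0.2, 0.5, -2.9, 0, 0, -1], [0.0, -0.2, 0.4, -2.9, 0, 0, -1], [0.0, -0.2, 0.4, -2.9, 0, 0, -1], [0.0, -0.2, 0.4, -2.9, 0, 0, -1], [0.0, -0.2, 0.4, -2.9, 0, 0, -1], [0.0, -0.3, 0.4, -2.9, 0, 0, -1]]
```

```bash
python3 -m pendant '[[0.1,-0.3,0.7,-4.2,0,0,-1],[0.1,-0.3,0.7,-4.2,0,0,-1],[0.1,-0.25,0.7,-4.2,0,0,-1],[0.1,-0.25,0.7,-4.2,0,0,-1],[0,-0.2,0.7,-4.2,0,0,-1],[0,-0.2,0.7,-4.2,0,0,-1],[0,-0.2,0.7,-4.2,0,0,-1],[0,-0.2,0.7,-4.2,0,0,-1]]'
python3 go.py 551 -173 62 3 5
python3 - <<'E'
from h import *
shot('side','e.png',(270,180,160,110),5)
E
```

```text
clock: 4.45
position: [530.3, -166.8, 64.4]
orientation: [0.145, 1.58, -0.126]
contact_force: [-1.9, 1.0, 0.9]
grip_width: -0.001
[ 530.3 -166.8   64.4   -9.9] tilt -0.0142 0.0106 q6 -0.27 F [-1.9  1.   0.9] t 4.45
[[0.0, -0.1, 0.4, -2.6, 0, 0, -1], [0.0, -0.1, 0.4, -2.6, 0, 0, -1], [0.0, -0.1, 0.4, -2.6, 0, 0, -1], [0.0, -0.1, 0.4, -2.6, 0, 0, -1], [0.0, -0.1, 0.4, -2.6, 0, 0, -1]]
```

View pics/e.png

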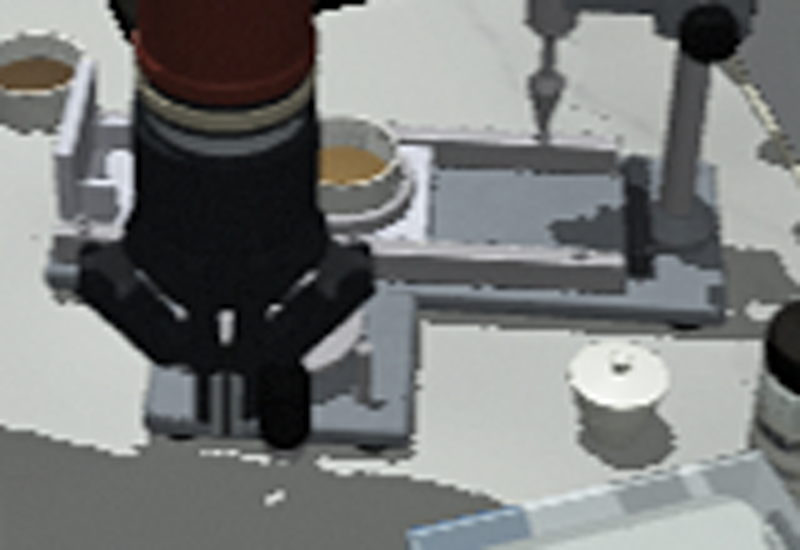

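The fingers at (220,400) are pushing the knob at (285,400), and it is following. I'll continue to the stop.

```bash
python3 -m pendant '[[0.1,-0.2,0.7,-4.2,0,0,-1],[0.1,-0.2,0.7,-4.2,0,0,-1],[0.1,-0.15,0.7,-4.2,0,0,-1],[0,-0.15,0.7,-4.2,0,0,-1],[0,-0.15,0.7,-4.2,0,0,-1],[0,-0.15,0.7,-4.2,0,0,-1],[0,-0.15,0.6,-4.2,0,0,-1],[0,-0.15,0.5,-4.2,0,0,-1]]'
python3 go.py 588 -174 62 24 2
```

```text
clock: 5.3
position: [581.4, -178.7, 62.9]
orientation: [-0.324, 1.56, 0.349]
contact_force: [-1.8, 0.2, 0.3]
grip_width: -0.002
[ 581.4 -178.7   62.9   24.5] tilt -0.0121 0.0189 q6 -0.85 F [-1.8  0.2  0.3] t 5.3
[[0.0, 0.1, 0.4, 0.3, 0, 0, -1], [0.0, 0.1, 0.4, 0.3, 0, 0, -1]]
```

```bash
python3 -m pendant '[[0,0,0.4,0,0,0,-1],[0,0,0.3,0,0,0,-1],[0,0,0.3,0,0,0,-1]]';python3 -m pendant '[[0,0,0.4,0,0,0,-1],[0,0,0.3,0,0,0,-1]]'
```

```text
clock: 5.6
position: [588.5, -176.6, 63.1]
orientation: [-0.323, 1.567, 0.345]
contact_force: [-10.3, -4.3, 5.0]
grip_width: 0.002
clock: 5.8
position: [588.1, -176.8, 63.3]
orientation: [-0.324, 1.585, 0.345]
contact_force: [-8.1, -3.5, 4.4]
grip_width: 0.001
```

The lever is at its stop with 11 N on it. I'll back off, lift, and go behind the push plate.

```bash
python3 -m pendant '[[0,0,-1.5,0,0,0,-1],[0,0,-2,0,0,0,-1],[-3,0,0,0,0,0,-1],[-3,0,0,0,0,0,-1],[-3,0,0,0,0,0,-1],[0,0,0,0,0,0,-1]]'
python3 go.py 440 68 150 -16 8
```

```text
clock: 6.4
position: [557.0, -192.0, 157.5]
orientation: [-0.316, 1.581, 0.339]
contact_force: [-0.5, -0.5, 0.1]
grip_width: -0.002
[ 557.  -192.   157.5   23.8] tilt -0.0308 0.0217 q6 -0.86 F [-0.5 -0.5  0.1] t 6.4
[[0.1, 3.6, -0.0, 5.0, 0, 0, -1], [0.1, 3.5, -0.3, 5.0, 0, 0, -1], [0.1, 3.5, -0.6, 5.0, 0, 0, -1], [0.1, 3.4, -0.9, 5.0, 0, 0, -1], [0.1, 3.3, -1.2, 5.0, 0, 0, -1], [0.1, 3.2, -1.5, 5.0, 0, 0, -1], [0.1, 3.1, -1.8, 5.0, 0, 0, -1], [0.1, 2.9, -2.1, 5.0, 0, 0, -1]]
```

```bash
python3 -m pendant '[[0,3.6,0,5,-1,-0.7,-1],[0,3.5,-0.3,5,-0.8,-0.6,-1],[0,3.5,-0.6,5,0,0,-1],[0,3.4,-0.9,5,0,0,-1],[0,3.3,-1.2,5,0,0,-1],[0,3.2,-1.5,5,0,0,-1],[0,3.1,-1.8,5,0,0,-1],[0,2.9,-2.1,5,0,0,-1],[0,0,0,0,0,0,-1]]'
python3 go.py 440 68 52 -16 5
python3 - <<'E'
from h import *
shot('wrist','w2.png',None,1.2)
E
```

```text
clock: 7.3
position: [439.5, 77.3, 152.1]
orientation: [0.257, 1.546, -0.254]
contact_force: [-0.3, -0.6, -0.4]
grip_width: 0.002
[439.5  77.3 152.1 -18.7] tilt 0.0088 0.0032 q6 0.34 F [-0.3 -0.6 -0.4] t 7.3
[[2.0, -0.2, 0.1, -0.5, 0, 0, -1], [2.0, -0.2, 0.1, -0.5, 0, 0, -1], [2.0, -0.2, 0.1, -0.5, 0, 0, -1], [2.0, -0.2, 0.1, -0.5, 0, 0, -1], [2.0, -0.2, 0.1, -0.5, 0, 0, -1]]
```

View pics/w2.png

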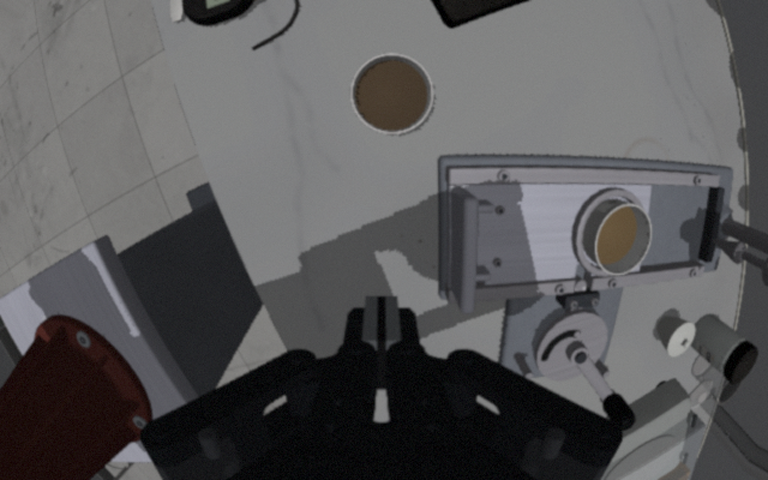

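The lever now points forward, with the knob at (620,410). The plate's rear top edge runs from (456,192) to (462,308).

Run:
```python
from h import *
s=sense()
a,b=[wray(np.array(u)/1.2,80,s) for u in((456,192),(462,308))]
print(a,b,(a+b)/2,np.degrees(np.arctan2(*(a-b)[[1,0]]))-90)
print('spare',wray(np.array((392,93))/1.2,26,s),'piv',wray(np.array((578,355))/1.2,59,s),'knobtop',wray(np.array((617,408))/1.2,80,s))
```

```text
[496.57348579 100.02487722  80.        ] [480.56128391  23.11127163  80.        ] [488.56738485  61.56807443  80.        ] -11.760102576973651
spare [481.88523825 170.60188254  26.        ] piv [571.95641861 -76.16744863  59.        ] knobtop [ 604.86947027 -147.36899196   80.        ]
```

```bash
python3 -m pendant '[[2,-0.2,0.1,-0.5,0,0,-1],[2,-0.2,0.1,-0.5,0.5,0,-1],[2,-0.2,0.1,-0.5,0,0,-1],[2,-0.2,0.1,-0.5,0,0,-1],[2,-0.2,0,-0.5,0,0,-1],[0,0,0,0,0,0,-1]]'
python3 go.py 470 60 54 -16 4
```

```text
clock: 7.95
position: [446.2, 59.6, 49.3]
orientation: [0.221, 1.548, -0.218]
contact_force: [-0.2, 0.0, -0.3]
grip_width: -0.002
[446.2  59.6  49.3 -16.1] tilt 0.0107 0.0035 q6 0.26 F [-0.2  0.  -0.3] t 7.95
[[-0.1, 0.2, 0.6, -0.0, 0, 0, -1], [-0.1, 0.2, 0.6, -0.0, 0, 0, -1], [-0.1, 0.2, 0.6, -0.0, 0, 0, -1], [-0.1, 0.2, 0.6, -0.0, 0, 0, -1]]
```

```bash
python3 -m pendant '[[-0.2,0.9,0,0,0.6,0,-1],[0,0,1,0,0,0,-1],[0,0,1,0,0,0,-1],[0,0,0.7,0,0,0,-1],[0,0,0.6,0,0,0,-1],[0,0,0.6,0,0,0,-1],[0,0,0.7,0,0,0,-1]]'
python3 go.py 571 34 52 -16 10
```

```text
clock: 8.65
position: [496.2, 54.6, 53.5]
orientation: [0.225, 1.562, -0.218]
contact_force: [-2.8, 2.2, 0.1]
grip_width: 0.002
[496.2  54.6  53.5 -16.2] tilt -0.0034 0.0039 q6 0.24 F [-2.8  2.2  0.1] t 8.65
[[0.0, 0.0, 0.8, -0.0, 0, 0, -1], [0.0, 0.0, 0.8, -0.0, 0, 0, -1], [0.0, 0.0, 0.8, -0.0, 0, 0, -1], [0.0, 0.0, 0.8, -0.0, 0, 0, -1], [0.0, 0.0, 0.8, -0.0, 0, 0, -1], [0.0, 0.0, 0.8, -0.0, 0, 0, -1], [0.0, 0.0, 0.8, -0.0, 0, 0, -1], [0.0, 0.0, 0.8, -0.0, 0, 0, -1], [0.0, 0.0, 0.8, -0.0, 0, 0, -1], [0.0, 0.0, 0.8, -0.0, 0, 0, -1]]
```

3 N of force, so the carriage is moving freely. Continuing.

```bash
python3 -m pendant '[[0,0,0.8,0,0,0,-1],[0,0,0.8,0,0,0,-1],[0,0,0.8,0,0,0,-1],[0,0,0.8,0,0,0,-1],[0,0,0.8,0,0,0,-1],[0,0,0.8,0,0,0,-1],[0,0,0.7,0,0,0,-1]]'
python3 go.py 571 34 52 -16 5
```

```text
clock: 9.35
position: [553.7, 38.1, 53.5]
orientation: [0.225, 1.563, -0.218]
contact_force: [-2.7, 0.7, 2.6]
grip_width: -0.001
[553.7  38.1  53.5 -16.2] tilt -0.0039 0.0041 q6 0.22 F [-2.7  0.7  2.6] t 9.35
[[0.0, 0.0, 0.4, -0.0, 0, 0, -1], [0.0, 0.0, 0.4, -0.0, 0, 0, -1], [0.0, 0.0, 0.4, -0.0, 0, 0, -1], [0.0, 0.0, 0.4, -0.0, 0, 0, -1], [0.0, 0.0, 0.4, -0.0, 0, 0, -1]]
```

```bash
python3 -m pendant '[[0,0,0.4,0,0,0,-1],[0,0,0.4,0,0,0,-1],[0,0,0.4,0,0,0,-1],[0,0,0.4,0,0,0,-1]]';python3 -m pendant '[[0,0,0.3,0,0,0,-1],[0,0,0.3,0,0,0,-1]]';python3 -m pendant '[[0,0,0.3,0,0,0,-1],[0,0,0.3,0,0,0,-1]]'
```

```text
clock: 9.75
position: [570.5, 33.2, 53.5]
orientation: [0.225, 1.564, -0.218]
contact_force: [-13.4, 4.9, 9.9]
grip_width: 0.0
clock: 9.95
position: [570.1, 33.3, 53.2]
orientation: [0.227, 1.582, -0.218]
contact_force: [-10.0, 3.4, 9.3]
grip_width: -0.005
clock: 10.15
position: [569.7, 33.4, 53.4]
orientation: [0.227, 1.598, -0.217]
contact_force: [-10.9, 3.0, 9.5]
grip_width: -0.001
```

Home against the stop at the predicted position. Now I back off, lift, and go round to the front side of the knob.

```bash
python3 -m pendant '[[0,0,-1.5,0,-1.5,0,-1],[0,0,-2.5,0,-0.5,0,-1],[-3,0,0,0,0,0,-1],[-3,0,0,0,0,0,-1],[-3.5,0,0,0,0,0,-1],[0,0,0,0,0,0,-1]]'
python3 go.py 605 -180 150 24 8
```

```text
clock: 10.75
position: [534.8, 43.2, 153.1]
orientation: [0.22, 1.549, -0.221]
contact_force: [1.3, -1.2, 0.4]
grip_width: 0.006
[534.8  43.2 153.1 -16.1] tilt 0.0107 0.0011 q6 0.23 F [ 1.3 -1.2  0.4] t 10.75
[[0.0, -2.4, 1.6, -5.0, 0, 0, -1], [0.0, -2.6, 1.4, -5.0, 0, 0, -1], [0.0, -2.7, 1.2, -5.0, 0, 0, -1], [0.0, -2.8, 0.9, -5.0, 0, 0, -1], [0.0, -2.8, 0.7, -5.0, 0, 0, -1], [0.0, -2.9, 0.4, -5.0, 0, 0, -1], [0.0, -2.9, 0.2, -5.0, 0, 0, -1], [0.0, -2.9, -0.1, -5.0, 0, 0, -1]]
```

```bash
python3 -m pendant '[[0,-2.4,1.6,-5,0.5,0,-1],[0,-2.6,1.4,-5,0,0,-1],[0,-2.7,1.2,-5,0,0,-1],[0,-2.8,0.9,-5,0,0,-1],[0,-2.8,0.7,-5,0,0,-1],[0,-2.9,0.4,-5,0,0,-1],[0,-2.9,0.2,-5,0,0,-1],[0,-2.9,-0.1,-5,0,0,-1],[0,0,0,0,0,0,-1]]'
python3 go.py 655 -152 150 24 4
python3 - <<'E'
from h import *
s=sense();print(s['position'])
shot('wrist','w3.png',None,1.2)
E
```

```text
clock: 11.65
position: [619.6, -191.9, 157.1]
orientation: [-0.364, 1.517, 0.338]
contact_force: [-0.2, 0.1, -0.5]
grip_width: 0.001
[ 619.6 -191.9  157.1   25.8] tilt 0.0203 -0.0216 q6 -0.86 F [-0.2  0.1 -0.5] t 11.65
[[0.2, 0.5, 1.2, 0.4, 0, 0, -1], [0.2, 0.5, 1.2, 0.4, 0, 0, -1], [0.2, 0.5, 1.2, 0.4, 0, 0, -1], [0.2, 0.5, 1.2, 0.4, 0, 0, -1]]
[ 619.57325021 -191.91699658  157.07829177]
```

View pics/w3.png

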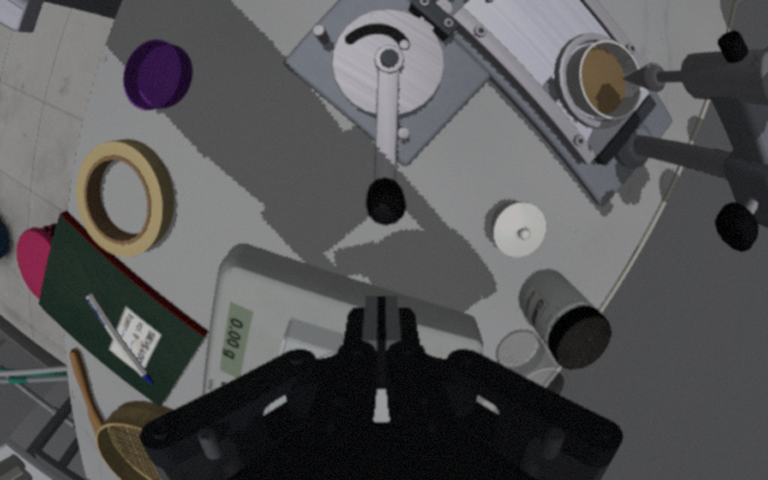

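The carriage is under the cone and the knob is at (385,200). The balance edge at (240–480, 250–310) and the jar at (565,320) need a clearance check.

Run:
```python
from h import *
s=sense()
for n,uv,zs in(('knob mid',(385,203),(73,)),('balance edge L',(240,248),(30,60)),('bal edge mid',(360,275),(30,60)),('bal corner R',(478,315),(30,60)),('jar lid',(580,338),(60,90)),('jar base',(545,290),(0,)),('crucible',(520,228),(45,))):
    for z in zs: print(n,z,wray(np.array(uv)/1.2,z,s).round())
```

```text
knob mid 73 [ 610. -161.   73.]
balance edge L 30 [ 526. -252.   30.]
balance edge L 60 [ 532. -237.   60.]
bal edge mid 30 [ 623. -231.   30.]
bal edge mid 60 [ 618. -218.   60.]
bal corner R 30 [ 731. -223.   30.]
bal corner R 60 [ 714. -211.   60.]
jar lid 60 [ 817. -195.   60.]
jar lid 90 [ 788. -185.   90.]
jar base 0 [ 797. -185.    0.]
crucible 45 [ 714. -139.   45.]
```

```bash
python3 -m pendant '[[0,0.7,1.3,0.4,0.6,0.6,-1],[0,0.7,1.3,0.4,0.6,0.6,-1],[0,0.7,1.3,0.4,0,0,-1],[0,0.7,1.3,0.4,0,0,-1],[0,0,0,0,0,0,-1]]'
python3 go.py 655 -146 62 24 5
```

```text
clock: 12.2
position: [654.4, -138.5, 154.4]
orientation: [-0.324, 1.548, 0.328]
contact_force: [-0.5, -0.7, -0.3]
grip_width: -0.002
[ 654.4 -138.5  154.4   23.8] tilt -0.0014 0.0034 q6 -0.73 F [-0.5 -0.7 -0.3] t 12.2
[[1.8, -0.1, -0.1, -0.0, 0, 0, -1], [1.8, -0.1, -0.1, -0.0, 0, 0, -1], [1.8, -0.1, -0.1, -0.0, 0, 0, -1], [1.8, -0.1, -0.1, -0.0, 0, 0, -1], [1.8, -0.1, -0.1, -0.0, 0, 0, -1]]
```

```bash
python3 -m pendant '[[1.8,-0.2,0,0,0,0,-1],[1.8,-0.2,0,0,0,0,-1],[1.8,-0.2,0,0,0,0,-1],[1.8,-0.2,0,0,0,0,-1],[1.8,-0.1,0,0,0,0,-1],[0,0,0,0,0,0,-1]]'
python3 - <<'E'
import json,numpy as np
piv=np.array([573,-80])
for th in np.linspace(1.745,0,9):
    a=th-np.radians(150)-.279;k=piv+90*np.array([np.cos(a),np.sin(a)]);t=np.array([-np.sin(a),np.cos(a)])
    print(th.round(2),np.round(k+t*26.5,1),np.degrees(a+np.pi/2).round(1))
E
python3 go.py 636 -153 62 24 5
```

```text
clock: 12.8
position: [656.7, -145.0, 61.1]
orientation: [-0.328, 1.547, 0.328]
contact_force: [-0.3, -0.3, -0.5]
grip_width: 0.001
1.74 [ 633.8 -151.4] 24.0
1.53 [ 616.9 -162.9] 11.5
1.31 [ 597.9 -170.4] -1.0
1.09 [ 577.8 -173.7] -13.5
0.87 [ 557.4 -172.5] -26.0
0.65 [ 537.7 -166.9] -38.5
0.44 [ 519.7 -157.2] -51.0
0.22 [ 504.3 -143.9] -63.5
0.0 [ 492.1 -127.5] -76.0
[ 656.7 -145.    61.1   24. ] tilt -0.001 0.0006 q6 -0.74 F [-0.3 -0.3 -0.5] t 12.8
[[-0.0, 0.0, -0.4, -0.0, 0, 0, -1], [-0.0, 0.0, -0.4, -0.0, 0, 0, -1], [-0.0, 0.0, -0.4, -0.0, 0, 0, -1], [-0.0, 0.0, -0.4, -0.0, 0, 0, -1], [-0.0, 0.0, -0.4, -0.0, 0, 0, -1]]
```

```bash
python3 -m pendant '[[0,0,-0.7,0,0,0,-1],[0,0,-0.7,0,0,0,-1],[0,0,-0.6,0,0,0,-1],[0,-0.17,-0.7,4.2,0,0,-1],[0,-0.17,-0.7,4.2,0,0,-1],[0,-0.17,-0.7,4.2,0,0,-1],[0,-0.17,-0.7,4.2,0,0,-1],[0,-0.17,-0.7,4.2,0,0,-1],[0,-0.17,-0.7,4.2,0,0,-1]]'
python3 go.py 597.9 -170.4 62 -1 5
```

```text
clock: 13.7
position: [602.9, -176.0, 70.1]
orientation: [0.029, 1.551, -0.035]
contact_force: [1.5, -0.4, -0.8]
grip_width: 0.0
[ 602.9 -176.    70.1   -2.3] tilt 0.0197 -0.0037 q6 -0.36 F [ 1.5 -0.4 -0.8] t 13.7
[[0.2, 0.1, -0.1, -0.3, 0, 0, -1], [0.2, 0.1, -0.1, -0.3, 0, 0, -1], [0.2, 0.1, -0.1, -0.3, 0, 0, -1], [0.2, 0.1, -0.1, -0.3, 0, 0, -1], [0.2, 0.1, -0.1, -0.3, 0, 0, -1]]
```

```bash
python3 -m pendant '[[0.3,0,-0.7,4.2,0.6,0,-1],[0.3,0,-0.7,4.2,0.6,0,-1],[0.2,-0.1,-0.7,4.2,0,0,-1],[0.2,-0.1,-0.7,4.2,0,0,-1],[0,-0.1,-0.7,4.2,0,0,-1],[0,-0.1,-0.7,4.2,0,0,-1]]'
python3 go.py 557 -172.5 62 -26 5
```

```text
clock: 14.3
position: [568.5, -178.7, 71.5]
orientation: [0.384, 1.504, -0.4]
contact_force: [1.5, -2.0, -0.9]
grip_width: 0.001
[ 568.5 -178.7   71.5  -28.8] tilt 0.0323 -0.0025 q6 0.09 F [ 1.5 -2.  -0.9] t 14.3
[[0.2, -0.0, -0.3, -0.6, 0, 0, -1], [0.2, 0.0, -0.3, -0.6, 0, 0, -1], [0.2, 0.0, -0.3, -0.6, 0, 0, -1], [0.2, 0.0, -0.3, -0.6, 0, 0, -1], [0.2, 0.0, -0.3, -0.6, 0, 0, -1]]
```

```bash
python3 -m pendant '[[0.3,0.1,-0.8,3.6,0.8,0,-1],[0.3,0,-0.8,3.6,0.8,0,-1],[0.3,0,-0.8,3.6,0.8,0,-1],[0.3,-0.1,-0.8,4.2,0.6,0,-1],[0.3,-0.1,-0.8,4.2,0.6,0,-1],[0.3,-0.1,-0.7,4.2,0.4,0,-1]]'
python3 go.py 519.7 -157.2 62 -51 5
python3 - <<'E'
from h import *
shot('side','f.png',(270,180,160,110),5)
E
```

```text
clock: 14.9
position: [537.4, -160.6, 65.5]
orientation: [0.73, 1.45, -0.72]
contact_force: [0.6, -1.0, 2.0]
grip_width: -0.001
[ 537.4 -160.6   65.5  -53.2] tilt -0.0063 0.0044 q6 0.5 F [ 0.6 -1.   2. ] t 14.9
[[0.1, -0.2, -0.3, -0.4, 0, 0, -1], [0.1, -0.2, -0.3, -0.4, 0, 0, -1], [0.1, -0.2, -0.3, -0.4, 0, 0, -1], [0.1, -0.2, -0.3, -0.4, 0, 0, -1], [0.1, -0.2, -0.3, -0.4, 0, 0, -1]]
```

View pics/f.png

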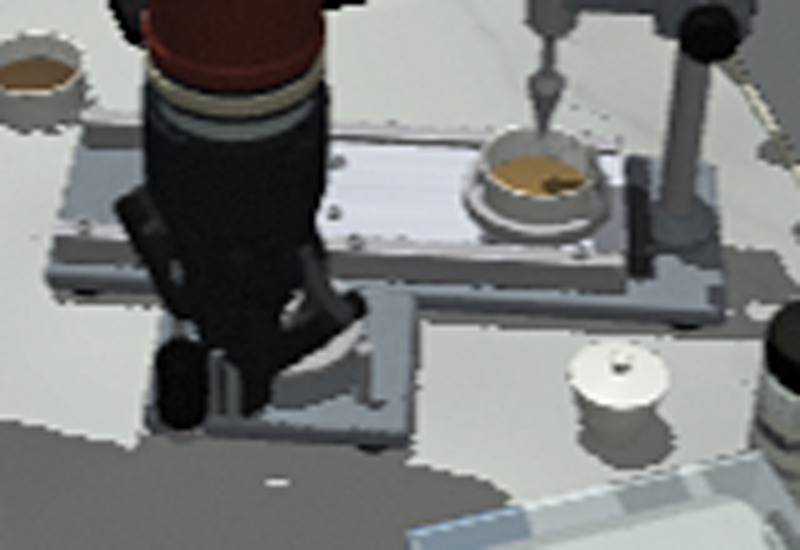

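The tin is in its nest under the cone, and the knob at (183,385) is being pushed back. Continuing.

```bash
python3 -m pendant '[[0.2,-0.2,-0.7,3,0.3,0,-1],[0.2,-0.2,-0.7,3,0.3,0,-1],[0.2,-0.2,-0.7,3,0.3,0,-1],[0.2,-0.2,-0.7,3,0.3,0,-1],[0.2,-0.15,-0.7,3,0.3,0,-1],[0.2,-0.15,-0.6,3,0.3,0,-1]]'
python3 go.py 492 -127.5 62 -76 5
```

```text
clock: 15.55
position: [513.1, -136.6, 62.8]
orientation: [0.988, 1.353, -0.953]
contact_force: [2.0, -1.5, 0.7]
grip_width: -0.002
[ 513.1 -136.6   62.8  -71.6] tilt -0.0197 0.0118 q6 0.83 F [ 2.  -1.5  0.7] t 15.55
[[0.0, -0.3, -0.3, 0.9, 0, 0, -1], [0.0, -0.3, -0.3, 0.9, 0, 0, -1], [0.0, -0.4, -0.3, 0.9, 0, 0, -1], [0.0, -0.4, -0.3, 0.9, 0, 0, -1], [0.0, -0.4, -0.3, 0.9, 0, 0, -1]]
```

```bash
python3 -m pendant '[[0,-0.4,-0.4,1,-0.5,0,-1],[0,-0.4,-0.4,1,-0.5,0,-1],[0,-0.4,-0.4,1,0,0,-1],[0,-0.4,-0.4,1,0,0,-1],[0,-0.3,-0.4,0.5,0,0,-1]]'
python3 go.py 492 -127.5 62 -76 2
```

```text
clock: 16.05
position: [492.4, -125.9, 66.6]
orientation: [1.036, 1.291, -1.016]
contact_force: [8.3, -11.4, -5.7]
grip_width: -0.002
[ 492.4 -125.9   66.6  -76.2] tilt 0.0103 0.023 q6 0.93 F [  8.3 -11.4  -5.7] t 16.05
[[0.2, -0.0, 0.1, -0.1, 0, 0, -1], [0.2, -0.0, 0.1, -0.1, 0, 0, -1]]
```

```bash
python3 -m pendant '[[0.1,0,-0.3,0,0,0,-1],[0.1,0,-0.4,0,0,0,-1],[0.1,0,-0.4,0,0,0,-1]]'
python3 go.py 510 -190 130 -76 2
```

```text
clock: 16.35
position: [492.7, -126.2, 66.9]
orientation: [1.015, 1.27, -1.019]
contact_force: [-0.1, -12.4, 0.0]
grip_width: 0.002
[ 492.7 -126.2   66.9  -75.8] tilt 0.0369 0.0255 q6 0.95 F [ -0.1 -12.4   0. ] t 16.35
[[-3.2, 0.1, 3.3, 0.1, 0, 0, -1], [-3.2, 0.1, 3.3, 0.1, 0, 0, -1]]
```

Hard on the stop. I'll back off, lift clear and inspect.

```bash
python3 -m pendant '[[0,0,1.2,0,0,0,-1],[0,0,2,0,0,0,-1],[-3.5,0,0,0,0,0,-1],[-3.5,0,0,0,0,0,-1],[-3.5,0,0,0,0,0,-1],[-3.5,0,0,0,0,0,-1],[0,-4,0,0,0,0,-1],[0,-4,0,0,0,0,-1],[0,-4,-2,0,0,0,-1],[0,0,-4,0,0,0,-1],[0,0,-4,0,0,0,-1],[0,0,-4,0,0,0,-1],[0,0,0,0,0,0,-1]]'
python3 - <<'E'
from h import *
im=[]
shot('scene','g1.png');shot('side','g2.png')
a=cv2.imread('pics/g1.png')[165:275,250:410];b=cv2.imread('pics/g2.png')[180:265,270:430]
cv2.imwrite('pics/g.png',cv2.resize(np.vstack([a,b]),None,fx=3,fy=3,interpolation=cv2.INTER_CUBIC))
E
```

```text
clock: 17.65
position: [331.0, -43.9, 202.6]
orientation: [1.027, 1.297, -1.031]
contact_force: [-0.8, -0.3, 0.0]
grip_width: 0.003
```

View pics/g.png

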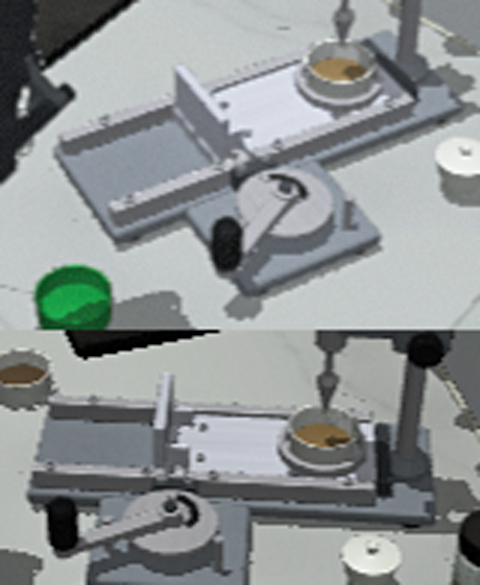

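The carriage is home with the tin in its nest under the cone. The knob is back at its starting pixels: scene (326,247), side (291,245). Nothing else on the bench has moved.

```bash
python3 -c "
from cell import workorder,sense
print(workorder.close_job());print(sense()['clock'])"
```

```text
the job is handed in; nothing more can be done
None
the job is handed in; nothing more can be done
```

The penetrometer is ready for a reading, and I've handed the job in at about 18 s on the robot's clock. I used only pushes with the shut fingertips.

1. **Lever forward:** I swung it round to its low-point stop, where the push force rose to about 11 N.
2. **Carriage home:** I pushed it by its plate. It ran free at about 3 N, then stopped solid within about 1 mm of the spot I had predicted for fully home.
3. **Lever back:** I swung it to its rear stop, where the push force was about 12–14 N, then withdrew the arm clear of everything.

**Last checks:** the final pictures show the tin sitting in its nest under the cone. The knob is back at its starting pixel position in both views, to within about 1 pixel. The bystanders in view (crucible, spare tin) look undisturbed. The stopwatch and tape roll were outside those final crops, but the arm never went down near them.

**Limits and disagreements:**
- I judged the lock from the lever being back on its stop and the carriage being home. The bolt itself can't be seen in the pictures, and I didn't tug the carriage to test it.
- The wrist camera placed things about 3–5 mm further left than the fixed cameras did, which made no difference to the pushes.
- The tool drifted up to about 10 mm high and tilted by up to 2° during the arcs, but stayed on the knob throughout.

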